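# Sort the loose clips into their stationery bins

### The arm

A 6-joint arm with a two-finger parallel gripper is mounted at the origin on the work surface. World frame = base frame: x ahead of the robot, y to its left, z up, the work surface at z = 0. Lengths are in m, angles in degrees, forces in N, time in s.
With the tool pointing down it reaches from about 0.35 to 0.85 m from the base axis. Payload 8.1 kg.
Tool frame: the origin (TCP) lies at the very end of the fingers, on their centre line; the grasp point (between the pads) lies bot.tcp_to_grasp behind it (bot.tcp_to_grasp is the distance from the TCP to the grasp point, in m); z points along the fingers, y is the line along which they close (so a half turn about z gives the same grasp; the last joint's range is limited). The gripper opens to 93 mm and grips with 3 to 60 N. Pads are 15 mm wide; open, the fingers measure 128 mm over their backs; the gripper's body (75 mm by 188 mm) begins 65 mm behind the grasp point.
Start: joints at [-68.319, 7.471, 85.268, -0, 87.261, -4.893], TCP at [0.268, -0.537, 0.219] pointing down, gripper open.
Joint ranges: [-169.43, 169.43], [-51.17, 129.36], [1.28, 143.12], [-76.62, 256.62], [0, 156.53], [-152.29, 152.29]. Speed limits (degrees/s): [136.94, 136.94, 159.86, 180, 180, 180].

### API

Orientations are given as a 3x3 rotation matrix whose columns are the frame's x, y, z axes.
In Python, from bench import monitor, cams, bot gives the robot as it stands.
- The arm moves only by the shell command python3 -m jog 'ROWS'. ROWS is JSON, a list of rows, each an object with "claw": the finger opening in cm, from 0 to 9.3; "travel": the shift along the tool's x, y, z in cm, a list of three; "rotation": the turn, a rotation vector about the tool's x, y, z in degrees, a list of three. In form: [{"claw": claw, "travel": [dx, dy, dz], "rotation": [rx, ry, rz]}, ...]. A call has 1 to 8 rows; each row shifts and turns the commanded pose from where the row before left it, along the tool's axes as they then stand; what a row does not reach is not made up. A row lasts 1/8 s, in which the tool goes at most 62.5 mm and 10.7 degrees, less where a joint would pass 70% of its speed; a pose out of reach is approached as far as the arm can. A call is refused whole if a number of a shift passes 6.25 or a number of a turn 10.7, either way. A call with a gripper value outside its range is refused whole. The fingers move at their own pace and stop on an object; the grip force is fixed at half the most. Time passes only in rows, so rows that do not move let the fingers close. It gives the time, the measured TCP pose, the force, the opening and the grip force at its end, in the units of the state.
- monitor.get_state(): the state, without advancing time (a new reading comes with each control period).
- cams.read_camera(name): name is "scene" or "top"; returns a dict with "image" (400x640x3 uint8, red, green, blue), "fx", "fy", "cx", "cy" (pixels), "k1" (the pictures are not rectified: a ray, as slopes to the right and down, at radius r is drawn at 1 + k1 r^2 times it, then the intrinsics apply), "view" (4x4, takes a point from world to camera coordinates). Camera axes: x right, y down, z forward; pixel columns grow to the right and rows downward; lengths in m; the calibration is good to about 2 mm. A picture is of the moment at which its call begins. There is no depth.
- bot.job_done(): hands the job in; it is judged then, once.
The state is a dict: "time_s": time; "joints": joint angles; "dq": joint speeds; "joint_efforts": joint torques, N m; "tool_pos": TCP position; "ee_rot": TCP orientation; "force": force on the tool from outside, world axes, zero at the start; "wrist_torque": the same for the moment, N m; "opening": finger opening in m; "finger_force": force on a finger pad.
Only numpy, scipy, OpenCV 4.12 (cv2) and the standard library are available. Lean on these libraries where they do the work, as an engineer would, in place of code of your own. Each camera call takes 0.05 s, during which the arm holds its last target. There are 200 camera calls.

### The job

Tidy up the four loose clips lying about on the desk: put each one in the bin that already holds clips of its own kind and size (large, medium and small binder clips, steel bulldog clips). Lay each clip flat, the same way up as it lay on the desk, on the floor of the bin's empty half, either way round, and leave the little figurine standing where it is.

Things in the scene. Friction and masses are not known exactly. Their poses are not given: they have to be found in the camera images.
- clip_large: Large black binder clip lying flat on a broad face, wire handles out ahead of its jaws. Wedge body (mm): 51 long (y), 32 from spine to jaws (x), 25 high at the spine, 6 at the jaws; its two ends are parallel: grip across the 51. Wires reach x = +48. 30 to 40 g. Origin: centre of the black body's underside; +x from spine to jaws and wires, y along its length, z up.
- clip_medium: Medium black binder clip lying flat on a broad face, wire handles out ahead of its jaws. Wedge body (mm): 32 long (y), 20 from spine to jaws (x), 15 high at the spine, 4 at the jaws; grip across the parallel ends (32). Wires reach x = +34. 12 to 20 g. Origin: centre of the black body's underside; +x from spine to jaws and wires, y along its length, z up.
- clip_small: Small black binder clip lying flat on a broad face, wire handles out ahead of its jaws. Wedge body (mm): 19 long (y), 12 from spine to jaws (x), 9 high at the spine, 3 at the jaws; grip across the parallel ends (19). Wires reach x = +19. 9 to 14 g. Origin: centre of the black body's underside; +x from spine to jaws and wires, y along its length, z up.
- clip_bulldog: Bulldog clip of bare sheet steel lying on one plate (mm): jaw part 50 wide (y), 20 long, 10 high, with rolled lips; behind it thumb tabs 28 wide, opening to 22 high. Grip across the parallel ends of the jaw part (50). Reaches from x = -39 (tabs) to +13 (lips). 27 to 42 g. Origin: centre of the jaw part's underside; y along the jaws, z up.
- bin_large: Open white bin, fixed, with two large binder clips in one half. Outside (mm) 155 (x) by 117 (y), 28 high, walls 2.5; the floor's top is 2.5 above the desk. Origin: centre of its underside, on the desk; +x to the stocked half. Stock (fixed, up to 26 above the floor) fills x = +20 to +75; the empty half is x = -75 to +20, middle x = -27, 112 wide in y.
- bin_medium: Open white bin, fixed, with three medium binder clips in a row in one half. Outside (mm) 155 (x) by 117 (y), 28 high, walls 2.5; the floor's top is 2.5 above the desk. Origin: centre of its underside, on the desk; +x to the stocked half. Stock (fixed, up to 26 above the floor) fills x = +20 to +75; the empty half is x = -75 to +20, middle x = -27, 112 wide in y.
- bin_small: Open white bin, fixed, with nine small binder clips in two rows in one half. Outside (mm) 155 (x) by 117 (y), 28 high, walls 2.5; the floor's top is 2.5 above the desk. Origin: centre of its underside, on the desk; +x to the stocked half. Stock (fixed, up to 26 above the floor) fills x = +20 to +75; the empty half is x = -75 to +20, middle x = -27, 112 wide in y.
- bin_bulldog: Open white bin, fixed, with two steel bulldog clips in one half. Outside (mm) 155 (x) by 117 (y), 28 high, walls 2.5; the floor's top is 2.5 above the desk. Origin: centre of its underside, on the desk; +x to the stocked half. Stock (fixed, up to 26 above the floor) fills x = +20 to +75; the empty half is x = -75 to +20, middle x = -27, 112 wide in y.
- figurine: Small pink animal figurine on a round white base, 34 across and 48 tall, 60 g, standing among the clips. Origin: centre of its underside on the desk, z up.
Mind the look-alikes: they are no part of the job. Leave any orange or pink look-alike of the clip_medium alone.

How it is judged (in metres and radians):
At the end, for the whole second after the job is handed in: Each clip lies released and at rest in the bin of its own kind: origin in the empty half (at most 30 mm past the bin's centre towards the stock), under 8 mm above the desk (on the bin's floor), within 0.2 rad of flat, same way up. The figurine stands upright within 20 mm of its start (x of clip_large in the frame of bin_large between -0.076 and 0.03 m and y of clip_large in the frame of bin_large between -0.056 and 0.056 m and z of clip_large in the frame of bin_large below 0.008 m and angle between each of clip_large, clip_medium, clip_small, clip_bulldog's own z axis and vertical below 0.2 rad and linear speed of each of clip_large, clip_medium, clip_small, clip_bulldog below 0.02 m/s and angular speed of each of clip_large, clip_medium, clip_small, clip_bulldog below 0.3 rad/s and x of clip_medium in the frame of bin_medium between -0.076 and 0.03 m and y of clip_medium in the frame of bin_medium between -0.056 and 0.056 m and z of clip_medium in the frame of bin_medium below 0.008 m and x of clip_small in the frame of bin_small between -0.076 and 0.03 m and y of clip_small in the frame of bin_small between -0.056 and 0.056 m and z of clip_small in the frame of bin_small below 0.008 m and x of clip_bulldog in the frame of bin_bulldog between -0.076 and 0.03 m and y of clip_bulldog in the frame of bin_bulldog between -0.056 and 0.056 m and z of clip_bulldog in the frame of bin_bulldog below 0.008 m and not (distance of figurine from where it was at the start of the episode above 0.02 m) and not (angle between figurine's own z axis and vertical above 0.35 rad)); the robot touches nothing.
It fails at once if the figurine is knocked over or shifted by more than 20 mm (distance of figurine from where it was at the start of the episode above 0.02 m or angle between figurine's own z axis and vertical above 0.35 rad).
It also fails if it takes over 109 s, if anything falls off the work surface, if the arm or the gripper's body presses on something with over 40 N, if the wrist force passes 120 N, or if a joint passes its speed limit or range.

## Working session

There is one attempt and no reset: what is moved stays moved. The work goes in short steps, Python scripts to look and compute and a shell command to move; the robot and the scene stay as the last step left them, time stands still between calls to the robot, and variables do not carry over. Pictures are saved under pics/ and viewed, at most 14 in all, crops included, and the job is handed in when it is done.

```bash
mkdir -p pics; ls; python3 - <<'E'
from bench import monitor,cams,bot
import cv2,numpy as np
for n in("top","scene"):
    c=cams.read_camera(n); cv2.imwrite(f"pics/{n}0.png",c["image"][:,:,::-1]); print(n,c["fx"],c["fy"],c["cx"],c["cy"],c["k1"]);print(np.round(c["view"],4).tolist())
print(bot.tcp_to_grasp); s=monitor.get_state(); print(s["time_s"],s["tool_pos"],np.round(s["ee_rot"],3).tolist(),s["opening"])
E
```

```text
pics
top 472.1247421147347 472.1247421147347 318.014356665034 194.22421731256605 -0.06942355402830191
[[-0.0216, -0.9998, -0.0055, 0.0121], [-0.9865, 0.0222, -0.1625, 0.5161], [0.1626, 0.0019, -0.9867, 0.91], [0.0, 0.0, 0.0, 1.0]]
scene 432.85857175121885 432.85857175121885 315.02104649103205 201.9782632676025 -0.00965304252344358
[[0.0825, 0.9964, 0.019, -0.0477], [0.7045, -0.0448, -0.7083, -0.3138], [-0.7049, 0.0718, -0.7056, 1.2807], [0.0, 0.0, 0.0, 1.0]]
0.0188
0.1 [ 0.26824266 -0.53612421  0.2176721 ] [[0.894, 0.447, -0.001], [0.447, -0.894, 0.002], [0.0, -0.002, -1.0]] 0.09313481304467716
```

View pics/top0.png

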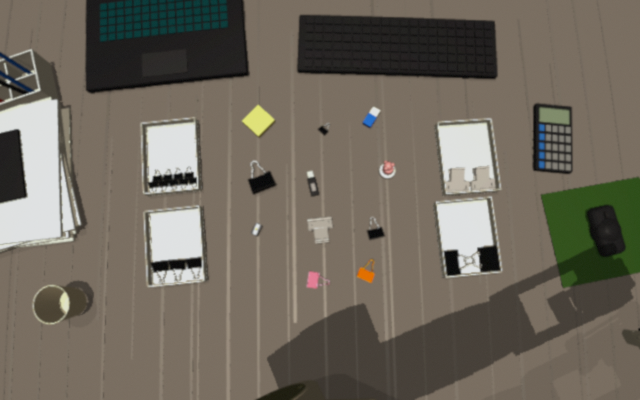

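View pics/scene0.png

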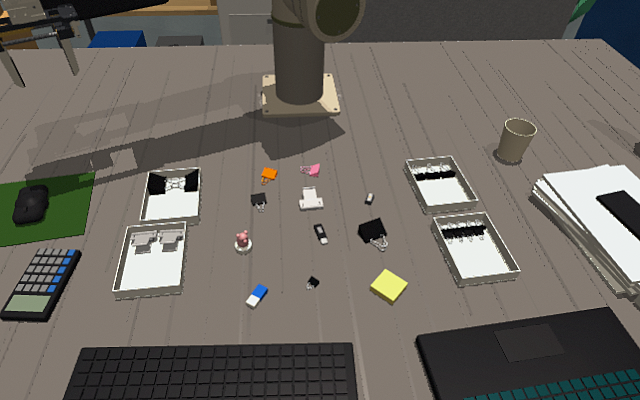

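The top view shows the loose clips: large black clip (261,183), medium (376,232), small (324,129) and bulldog (320,229). The look-alikes are pink (315,280) and orange (366,273), and the figurine is at (388,170). The bins appear to be small (170,155), medium (175,245), bulldog (468,157) and large (467,237). I'll confirm these in one crop and measure at the same time.

```bash
cat > h.py <<'E'
import numpy as np,cv2
from bench import monitor,cams,bot
def cast(c,px,z):
    px=np.atleast_2d(np.asarray(px,float)); d=np.stack([(px[:,0]-c["cx"])/c["fx"],(px[:,1]-c["cy"])/c["fy"]],1)
    u=d.copy()
    for _ in range(8): u=d/(1+c["k1"]*(u**2).sum(1,keepdims=True))
    V=np.array(c["view"]);R=V[:3,:3];p=-R.T@V[:3,3]
    r=np.c_[u,np.ones(len(u))]@R
    return (p+r*((z-p[2])/r[:,2])[:,None])[:,:2]
def proj(c,P):
    V=np.array(c["view"]);q=V[:3,:3]@np.asarray(P,float)+V[:3,3];u=q[:2]/q[2];u=u*(1+c["k1"]*(u@u))
    return u*[c["fx"],c["fy"]]+[c["cx"],c["cy"]]
def rect(c,m,box,z):
    """largest blob of mask m in box (x0,y0,x1,y1): world centre, long-side angle, sides mm"""
    x0,y0,x1,y1=box; k=np.zeros(m.shape,np.uint8);k[y0:y1,x0:x1]=m[y0:y1,x0:x1]
    cs,_=cv2.findContours(k,cv2.RETR_EXTERNAL,cv2.CHAIN_APPROX_NONE)
    t=max(cs,key=cv2.contourArea)[:,0]; w=cast(c,t,z)*1000
    (cx,cy),s,a=cv2.minAreaRect(w.astype(np.float32))
    if s[0]<s[1]: s=s[::-1];a+=90
    return np.round([cx,cy],1),round((a+90)%180-90,1),np.round(s,1),t.mean(0).round(1)
E
python3 - <<'E'
from h import *
c=cams.read_camera("top");im=c["image"];g=im.max(2).astype(int)
b=im[:,:,::-1]
L=np.vstack([cv2.resize(b[113:290,138:205],None,fx=3,fy=3,interpolation=2)]);M=cv2.resize(b[105:282,240:400],None,fx=2.4,fy=3,interpolation=2);R=cv2.resize(b[113:290,434:502],None,fx=2.8,fy=3,interpolation=2)
cv2.imwrite("pics/crop.png",np.hstack([L,M,R])[:,:800])
dark=(g<50).astype(np.uint8); 
for n,bx,z in(("large",(240,150,285,200),.02),("medium",(362,212,390,245),.012),("small",(314,118,334,138),.006)): print(n,rect(c,dark,bx,z))
hsv=cv2.cvtColor(im,cv2.COLOR_RGB2HSV); print(hsv[229,320],hsv[235,300],hsv[220,315])
s=((hsv[:,:,1]<30)&(hsv[:,:,2]>110)).astype(np.uint8)
print("bulldog",rect(c,s,(302,210,338,250),.008), "upper", rect(c,s,(302,210,338,229),.010))
w=(g>150).astype(np.uint8)
for n,bx in(("b_small",(132,110,210,200)),("b_med",(135,200,215,295)),("b_bull",(430,112,505,198)),("b_large",(428,194,508,282))):
    k=np.zeros_like(w);x0,y0,x1,y1=bx;k[y0:y1,x0:x1]=w[y0:y1,x0:x1];k=cv2.morphologyEx(k,cv2.MORPH_CLOSE,np.ones((15,15)));print(n,rect(c,k,bx,.026))
E
```

```text
large (array([547.7, 117.6]), -69.1, array([48.8, 31.2]), array([261.5, 182.6]))
medium (array([ 437.8, -115.5]), -80.1, array([29.8, 16.5]), array([375.3, 233.1]))
small (array([661.5, -12.8]), 44.8, array([15.5,  9.3]), array([322.9, 130.2]))
[ 19  30 180] [ 16  50 122] [ 21  29 170]
bulldog (array([453.3,   2.3]), 88.7, array([33.1,  8.3]), array([318.1, 227.2])) upper (array([454.1,   2.2]), 88.7, array([33. ,  6.2]), array([318.2, 226.9]))
b_small (array([609.8, 312.9]), 4.1, array([156.2, 118.4]), array([168.7, 155.3]))
b_med (array([420.2, 298.1]), 4.7, array([157.1, 118.5]), array([173. , 245.9]))
b_bull (array([ 588.3, -316.8]), 2.7, array([170. , 118.3]), array([469.3, 157.7]))
b_large (array([ 426. , -304.3]), 3.9, array([156.6, 118.3]), array([468.6, 236.3]))
```

View pics/crop.png

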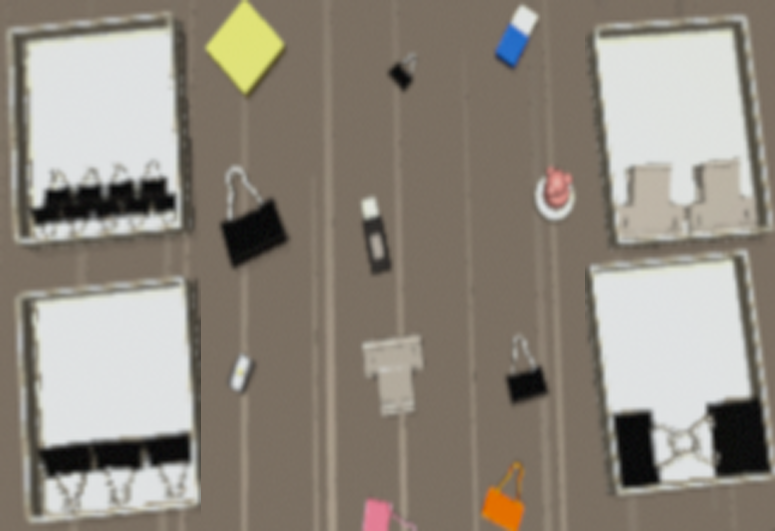

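The crop confirms it. Left: top bin holds rows of small clips, lower bin three medium. Right: top bin steel bulldogs, lower bin two large. The loose black clips match by size, and I leave the pink and orange look-alikes. Next I'll refine the bulldog, its bin and the figurine.

```bash
python3 - <<'E'
from h import *
c=cams.read_camera("top");im=c["image"];g=im.max(2).astype(int)
m=(g>145).astype(np.uint8)
print("bulldog",rect(c,m,(300,212,342,247),.010)); 
for r in range(214,248,2): xs=np.flatnonzero(m[r,300:342])+300; print(r,xs.min() if len(xs) else 0,xs.max() if len(xs) else 0,end='; ')
print("\njaw",cast(c,[320.4,223.8],.010))
w=(g>150).astype(np.uint8)
cs,_=cv2.findContours(w,0,1); t=[q for q in cs if cv2.contourArea(q)>1500]
for q in t:
  x=q[:,0].mean(0)
  if 425<x[0]<510 and 100<x[1]<290: print(cv2.boundingRect(q),cv2.minAreaRect((cast(c,q[:,0],.026)*1000).astype(np.float32)))
print("corner-based bull",cast(c,[[438,121],[493,118],[499.5,191],[446,194]],.028))
print("fig",cast(c,[388,171],.003))
E
```

```text
bulldog (array([444.5,  -2. ]), 5.1, array([58.1, 49.3]), array([320. , 228.9]))
214 323 323; 216 0 0; 218 311 330; 220 307 330; 222 308 331; 224 308 331; 226 308 331; 228 308 327; 230 309 327; 232 314 327; 234 314 327; 236 314 328; 238 315 328; 240 315 327; 242 315 324; 244 323 323; 246 0 0; 
jaw [[ 0.4595942 -0.0028498]]
(436, 196, 67, 82) ((425.988525390625, -304.2996520996094), (156.5584716796875, 118.20511627197266), 3.87345027923584)
(437, 120, 58, 74) ((594.8176879882812, -310.1644592285156), (155.97052001953125, 106.45040893554688), 3.1058967113494873)
corner-based bull [[ 0.66960149 -0.25597715]
 [ 0.67433847 -0.37446465]
 [ 0.51694987 -0.37449231]
 [ 0.51318422 -0.26226987]]
fig [[ 0.56930557 -0.14867007]]
```

```bash
cat > go.py <<'E'
import sys
from h import *
from scipy.spatial.transform import Rotation as Ro
x,y,phi,z=map(float,sys.argv[1:5]) # mm, deg
s=monitor.get_state();R=np.array(s["ee_rot"]);p=np.array(s["tool_pos"])
a=np.radians(phi); Y=np.array([np.cos(a),np.sin(a),0])
if Y@R[:,1]<0:Y=-Y
if len(sys.argv)>5:Y=-Y
Z=np.array([0,0,-1.]);T=np.c_[np.cross(Y,Z),Y,Z]
d=np.array([x,y,z])/1000-p
print("t",round(s["time_s"],2),"p",p.round(4),"rot(tool deg)",Ro.from_matrix(R.T@T).as_rotvec(degrees=True).round(1),"travel after rot cm",(T.T@d*100).round(2),"travel before",(R.T@d*100).round(2),"q",np.round(s["joints"]),"open",round(s["opening"],4),"ff",s["finger_force"],"F",np.round(s["force"],1))
E
python3 go.py 547.7 117.6 -69.1 120
```

```text
t 0.2 p [ 0.2683 -0.5363  0.218 ] rot(tool deg) [-0.1 -0.   5.7] travel after rot cm [ 49.43 -51.12   9.8 ] travel before [ 54.24 -45.97   9.86] q [-68.   7.  85.   0.  87.  -5.] open 0.093 ff 0.0 F [-1.  -0.6 -0.3]
```

```bash
python3 -m jog '[{"claw":9.3,"travel":[0,0,0],"rotation":[0,0,5.7]},{"claw":8,"travel":[4.12,-4.26,0],"rotation":[0,0,0]},{"claw":8,"travel":[4.12,-4.26,0],"rotation":[0,0,0]},{"claw":8,"travel":[4.12,-4.26,0],"rotation":[0,0,0]},{"claw":8,"travel":[4.12,-4.26,0],"rotation":[0,0,0]},{"claw":8,"travel":[4.12,-4.26,0],"rotation":[0,0,0]},{"claw":8,"travel":[4.12,-4.26,0],"rotation":[0,0,0]},{"claw":8,"travel":[4.12,-4.26,0],"rotation":[0,0,0]}]'
python3 -m jog '[{"claw":8,"travel":[4.12,-4.26,0],"rotation":[0,0,0]},{"claw":8,"travel":[4.12,-4.26,1],"rotation":[0,0,0]},{"claw":8,"travel":[4.12,-4.26,2],"rotation":[0,0,0]},{"claw":8,"travel":[4.12,-4.26,2],"rotation":[0,0,0]},{"claw":8,"travel":[4.12,-4.26,3],"rotation":[0,0,0]},{"claw":8,"travel":[0,0,0],"rotation":[0,0,0]},{"claw":8,"travel":[0,0,0],"rotation":[0,0,0]}]'
python3 go.py 547.7 117.6 -69.1 4
```

```text
time_s: 1.2
tool_pos: [0.432, -0.1534, 0.2187]
ee_rot: [[0.934, 0.356, 0.0], [0.356, -0.934, -0.0], [0.0, 0.0, -1.0]]
force: [1.2, -1.1, 0.1]
opening: 0.0801
finger_force: 0.0
time_s: 2.08
tool_pos: [0.5465, 0.1138, 0.1402]
ee_rot: [[0.934, 0.357, -0.001], [0.357, -0.934, -0.001], [-0.001, 0.0, -1.0]]
force: [-0.6, -0.2, 0.7]
opening: 0.08
finger_force: 0.0
t 2.08 p [0.5465 0.1138 0.1402] rot(tool deg) [0.  0.1 0. ] travel after rot cm [ 0.25 -0.32 13.62] travel before [ 0.26 -0.32 13.62] q [ 7.  4. 97. -0. 79. 76.] open 0.08 ff 0.0 F [-0.6 -0.2  0.7]
```

```bash
python3 -m jog '[{"claw":8,"travel":[0.25,-0.32,4],"rotation":[0,0,0]},{"claw":8,"travel":[0,0,4],"rotation":[0,0,0]},{"claw":8,"travel":[0,0,3],"rotation":[0,0,0]},{"claw":8,"travel":[0,0,1.5],"rotation":[0,0,0]},{"claw":8,"travel":[0,0,0.8],"rotation":[0,0,0]},{"claw":8,"travel":[0,0,0.2],"rotation":[0,0,0]},{"claw":8,"travel":[0,0,0],"rotation":[0,0,0]}]'
python3 -m jog '[{"claw":4,"travel":[0,0,0],"rotation":[0,0,0]},{"claw":4,"travel":[0,0,0],"rotation":[0,0,0]},{"claw":4,"travel":[0,0,0],"rotation":[0,0,0]},{"claw":4,"travel":[0,0,0],"rotation":[0,0,0]},{"claw":4,"travel":[0,0,0],"rotation":[0,0,0]},{"claw":4,"travel":[0,0,0],"rotation":[0,0,0]}]'
```

```text
time_s: 2.95
tool_pos: [0.549, 0.1178, 0.0066]
ee_rot: [[0.934, 0.356, 0.002], [0.356, -0.934, 0.0], [0.002, 0.0, -1.0]]
force: [0.1, -0.1, 0.5]
opening: 0.0798
finger_force: 0.0
time_s: 3.7
tool_pos: [0.5481, 0.1178, 0.0056]
ee_rot: [[0.934, 0.356, 0.0], [0.356, -0.934, 0.0], [0.0, -0.0, -1.0]]
force: [-0.9, -0.1, 2.1]
opening: 0.0505
finger_force: 30.0
```

```bash
python3 -m jog '[{"claw":4,"travel":[0,0,-1],"rotation":[0,0,0]},{"claw":4,"travel":[0,0,-3],"rotation":[0,0,0]},{"claw":4,"travel":[0,0,-4],"rotation":[0,0,0]},{"claw":4,"travel":[0,0,-4],"rotation":[0,0,0]},{"claw":4,"travel":[0,0,0],"rotation":[0,0,8.5]},{"claw":4,"travel":[0,0,0],"rotation":[0,0,8.4]},{"claw":4,"travel":[0,0,0],"rotation":[0,0,0]}]'
python3 go.py 440 -303 -86 120
```

```text
time_s: 4.58
tool_pos: [0.5481, 0.1178, 0.126]
ee_rot: [[0.998, 0.07, 0.0], [0.07, -0.998, 0.0], [0.0, -0.0, -1.0]]
force: [0.2, 0.5, -0.1]
opening: 0.0506
finger_force: 30.0
t 4.58 p [0.5481 0.1178 0.126 ] rot(tool deg) [-0. -0.  0.] travel after rot cm [-13.72  41.22   0.6 ] travel before [-13.74  41.21   0.59] q [ 7.  5. 98. -0. 77. 93.] open 0.0506 ff 30.000971406698227 F [ 0.2  0.5 -0.1]
```

```bash
python3 -m jog '[{"claw":4,"travel":[-1.71,5.15,0],"rotation":[0,0,0]},{"claw":4,"travel":[-1.71,5.15,0],"rotation":[0,0,0]},{"claw":4,"travel":[-1.71,5.15,0],"rotation":[0,0,0]},{"claw":4,"travel":[-1.71,5.15,0],"rotation":[0,0,0]},{"claw":4,"travel":[-1.71,5.15,0],"rotation":[0,0,0]},{"claw":4,"travel":[-1.71,5.15,0],"rotation":[0,0,0]},{"claw":4,"travel":[-1.71,5.15,0],"rotation":[0,0,0]},{"claw":4,"travel":[-1.71,5.15,0],"rotation":[0,0,0]}]'
python3 -m jog '[{"claw":4,"travel":[0,0,0],"rotation":[0,0,0]},{"claw":4,"travel":[0,0,3],"rotation":[0,0,0]},{"claw":4,"travel":[0,0,3],"rotation":[0,0,0]},{"claw":4,"travel":[0,0,0],"rotation":[0,0,0]}]'
python3 go.py 440 -303 -86 8.6; python3 - <<'E'
from h import *
c=cams.read_camera("scene");b=c["image"][150:310,90:330,::-1]
cv2.imwrite("pics/p1.png",cv2.resize(b,None,fx=3,fy=3,interpolation=2))
E
```

```text
time_s: 5.58
tool_pos: [0.4394, -0.3044, 0.1258]
ee_rot: [[0.997, 0.073, 0.0], [0.073, -0.997, -0.0], [0.0, 0.0, -1.0]]
force: [0.6, -0.3, -0.7]
opening: 0.0507
finger_force: 30.0
time_s: 6.08
tool_pos: [0.4384, -0.3002, 0.0628]
ee_rot: [[0.997, 0.072, -0.004], [0.072, -0.997, 0.004], [-0.004, -0.004, -1.0]]
force: [-0.4, -0.8, 0.5]
opening: 0.0508
finger_force: 30.0
t 6.08 p [ 0.4384 -0.3002  0.0628] rot(tool deg) [-0.2  0.2  0.1] travel after rot cm [0.14 0.29 5.42] travel before [0.16 0.32 5.42] q [-40.   5. 105.   0.  71.  46.] open 0.0508 ff 29.999899864196777 F [-0.4 -0.8  0.5]
```

View pics/p1.png

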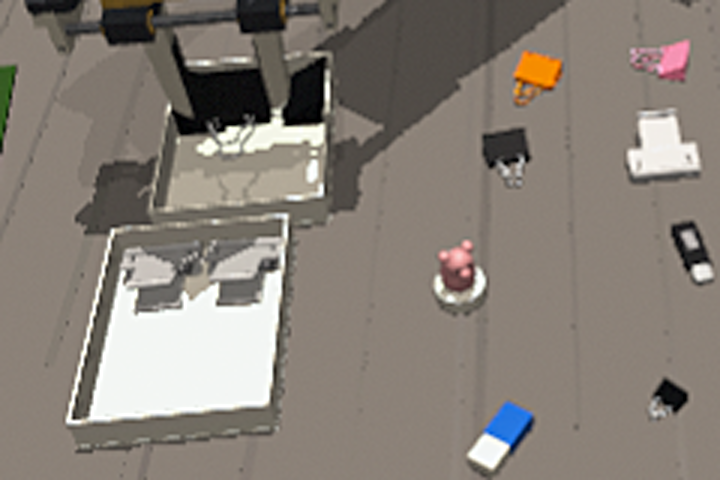

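The large clip (crop px 225,110) is held level over the large bin's empty half, so I lower and release it.

```bash
python3 -m jog '[{"claw":4,"travel":[0.1,0.2,2],"rotation":[0,0,0]},{"claw":4,"travel":[0,0,1.5],"rotation":[0,0,0]},{"claw":4,"travel":[0,0,1],"rotation":[0,0,0]},{"claw":4,"travel":[0,0,0.5],"rotation":[0,0,0]},{"claw":4,"travel":[0,0,0.1],"rotation":[0,0,0]},{"claw":4,"travel":[0,0,0],"rotation":[0,0,0]},{"claw":4,"travel":[0,0,0],"rotation":[0,0,0]}]'; python3 go.py 440 -303 -86 8.3
```

```text
time_s: 7.0
tool_pos: [0.4415, -0.3049, 0.0149]
ee_rot: [[0.998, 0.069, 0.001], [0.069, -0.998, -0.001], [0.001, 0.001, -1.0]]
force: [0.1, -0.1, 0.1]
opening: 0.0507
finger_force: 30.0
t 7.0 p [ 0.4415 -0.3049  0.0149] rot(tool deg) [ 0. -0. -0.] travel after rot cm [-0.14 -0.2   0.66] travel before [-0.14 -0.2   0.66] q [-40.   9. 106.  -0.  65.  46.] open 0.0507 ff 29.999845772981644 F [ 0.1 -0.1  0.1]
```

```bash
python3 -m jog '[{"claw":4,"travel":[0,0,0.4],"rotation":[0,0,0]},{"claw":4,"travel":[0,0,0.2],"rotation":[0,0,0]},{"claw":4,"travel":[0,0,0],"rotation":[0,0,0]},{"claw":4,"travel":[0,0,0],"rotation":[0,0,0]}]'
```

```text
time_s: 7.5
tool_pos: [0.4412, -0.3046, 0.0084]
ee_rot: [[0.998, 0.069, -0.0], [0.069, -0.998, 0.0], [-0.0, -0.0, -1.0]]
force: [0.7, 0.4, -0.4]
opening: 0.0506
finger_force: 30.0
```

Release and rise.

```bash
python3 -m jog '[{"claw":6.5,"travel":[0,0,0],"rotation":[0,0,0]},{"claw":6.5,"travel":[0,0,0],"rotation":[0,0,0]},{"claw":6.5,"travel":[0,0,0],"rotation":[0,0,0]},{"claw":6.5,"travel":[0,0,-2],"rotation":[0,0,0]},{"claw":6.5,"travel":[0,0,-4],"rotation":[0,0,0]},{"claw":6.5,"travel":[0,0,-5],"rotation":[0,0,0]},{"claw":6.5,"travel":[0,0,0],"rotation":[0,0,0]}]'; python3 go.py 437.8 -115.5 -80.1 120
```

```text
time_s: 8.38
tool_pos: [0.444, -0.3069, 0.1238]
ee_rot: [[0.998, 0.069, 0.007], [0.069, -0.998, -0.006], [0.007, 0.006, -1.0]]
force: [0.2, -0.5, -0.1]
opening: 0.0653
finger_force: 0.0
t 8.38 p [ 0.444  -0.3069  0.1238] rot(tool deg) [ 0.4 -0.4 -5.9] travel after rot cm [  2.68 -18.97   0.38] travel before [  0.7  -19.14   0.26] q [-40.   1. 102.   0.  76.  46.] open 0.0653 ff 0.0 F [ 0.2 -0.5 -0.1]
```

```bash
python3 -m jog '[{"claw":6.5,"travel":[0,0,0],"rotation":[0,0,-5.9]},{"claw":6.5,"travel":[0.65,-4.7,0],"rotation":[0,0,0]},{"claw":6.5,"travel":[0.65,-4.7,0],"rotation":[0,0,0]},{"claw":6.5,"travel":[0.65,-4.7,1],"rotation":[0,0,0]},{"claw":6.5,"travel":[0.65,-4.7,2],"rotation":[0,0,0]},{"claw":6.5,"travel":[0,0,1],"rotation":[0,0,0]},{"claw":6.5,"travel":[0,0,0],"rotation":[0,0,0]},{"claw":6.5,"travel":[0,0,0],"rotation":[0,0,0]}]'; python3 go.py 437.8 -115.5 -80.1 4.5;  python3 - <<'E'
from h import *
c=cams.read_camera("scene");b=c["image"][130:290,100:340,::-1]
cv2.imwrite("pics/p2.png",cv2.resize(b,None,fx=3,fy=3,interpolation=2))
E
```

```text
time_s: 9.38
tool_pos: [0.435, -0.1161, 0.0788]
ee_rot: [[0.985, 0.17, 0.0], [0.17, -0.985, -0.0], [0.0, 0.001, -1.0]]
force: [0.3, -0.4, -0.6]
opening: 0.0649
finger_force: 0.0
t 9.38 p [ 0.435  -0.1161  0.0788] rot(tool deg) [ 0.  -0.  -0.1] travel after rot cm [ 0.29 -0.01  7.43] travel before [ 0.29 -0.01  7.43] q [-21. -10. 117.  -0.  72.  59.] open 0.0649 ff 0.0 F [ 0.3 -0.4 -0.6]
```

View pics/p2.png

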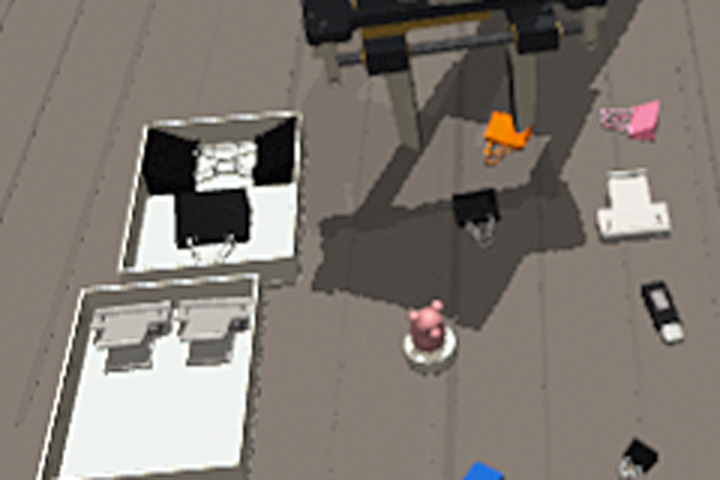

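The large clip lies flat in its bin (crop px 212,218), and the medium clip (475,208) is below the open fingers, clear of its neighbours. Descend and grip.

```bash
python3 -m jog '[{"claw":6.5,"travel":[0.25,0,2.5],"rotation":[0,0,0]},{"claw":6.5,"travel":[0,0,2.5],"rotation":[0,0,0]},{"claw":6.5,"travel":[0,0,1.5],"rotation":[0,0,0]},{"claw":6.5,"travel":[0,0,0.8],"rotation":[0,0,0]},{"claw":6.5,"travel":[0,0,0.1],"rotation":[0,0,0]},{"claw":6.5,"travel":[0,0,0],"rotation":[0,0,0]},{"claw":2,"travel":[0,0,0],"rotation":[0,0,0]},{"claw":2,"travel":[0,0,0],"rotation":[0,0,0]}]'
python3 -m jog '[{"claw":2,"travel":[0,0,0],"rotation":[0,0,0]},{"claw":2,"travel":[0,0,0],"rotation":[0,0,0]},{"claw":2,"travel":[0,0,0],"rotation":[0,0,0]},{"claw":2,"travel":[0,0,0],"rotation":[0,0,0]}]'
```

```text
time_s: 10.42
tool_pos: [0.4375, -0.1147, 0.0049]
ee_rot: [[0.985, 0.172, 0.001], [0.172, -0.985, -0.0], [0.001, 0.0, -1.0]]
force: [0.8, 0.3, 0.4]
opening: 0.0496
finger_force: 0.0
time_s: 10.92
tool_pos: [0.4372, -0.1146, 0.0045]
ee_rot: [[0.985, 0.171, 0.0], [0.171, -0.985, -0.0], [0.0, 0.0, -1.0]]
force: [-0.7, 0.3, 2.9]
opening: 0.0312
finger_force: 30.0
```

```bash
python3 -m jog '[{"claw":2,"travel":[0,0,-1],"rotation":[0,0,0]},{"claw":2,"travel":[0,0,-3],"rotation":[0,0,0]},{"claw":2,"travel":[0,0,-4],"rotation":[0,0,0]},{"claw":2,"travel":[0,0,-3],"rotation":[0,0,0]},{"claw":2,"travel":[0,0,0],"rotation":[0,0,5.2]},{"claw":2,"travel":[0,0,0],"rotation":[0,0,0]}]'
python3 go.py 438 299.5 -85.3 110
```

```text
time_s: 11.68
tool_pos: [0.4374, -0.1147, 0.1153]
ee_rot: [[0.997, 0.082, 0.001], [0.082, -0.997, -0.0], [0.001, 0.001, -1.0]]
force: [0.1, -0.1, 0.1]
opening: 0.0312
finger_force: 30.0
t 11.68 p [ 0.4374 -0.1147  0.1153] rot(tool deg) [ 0.  -0.1 -0. ] travel after rot cm [  3.46 -41.27   0.53] travel before [  3.45 -41.27   0.51] q [-21. -12. 115.  -0.  77.  64.] open 0.0312 ff 30.000634426251054 F [ 0.1 -0.1  0.1]
```

```bash
python3 -m jog '[{"claw":2,"travel":[0.43,-5.16,0],"rotation":[0,0,0]},{"claw":2,"travel":[0.43,-5.16,0],"rotation":[0,0,0]},{"claw":2,"travel":[0.43,-5.16,0],"rotation":[0,0,0]},{"claw":2,"travel":[0.43,-5.16,0],"rotation":[0,0,0]},{"claw":2,"travel":[0.43,-5.16,0],"rotation":[0,0,0]},{"claw":2,"travel":[0.43,-5.16,0],"rotation":[0,0,0]},{"claw":2,"travel":[0.43,-5.16,0],"rotation":[0,0,0]},{"claw":2,"travel":[0.43,-5.16,0],"rotation":[0,0,0]}]'
python3 -m jog '[{"claw":2,"travel":[0,0,0],"rotation":[0,0,0]},{"claw":2,"travel":[0,0,2.5],"rotation":[0,0,0]},{"claw":2,"travel":[0,0,2.5],"rotation":[0,0,0]},{"claw":2,"travel":[0,0,0],"rotation":[0,0,0]},{"claw":2,"travel":[0,0,0],"rotation":[0,0,0]}]'
python3 go.py 438 299.5 -85.3 7.3
```

```text
time_s: 12.68
tool_pos: [0.4371, 0.3012, 0.114]
ee_rot: [[0.996, 0.084, -0.001], [0.084, -0.996, -0.001], [-0.001, 0.001, -1.0]]
force: [1.8, -0.1, -0.4]
opening: 0.0311
finger_force: 30.0
time_s: 13.3
tool_pos: [0.4381, 0.2993, 0.0651]
ee_rot: [[0.997, 0.082, 0.0], [0.082, -0.997, 0.0], [0.0, 0.0, -1.0]]
force: [0.2, -1.1, 0.6]
opening: 0.0312
finger_force: 30.0
t 13.3 p [0.4381 0.2993 0.0651] rot(tool deg) [ 0. -0. -0.] travel after rot cm [-0.   -0.02  5.78] travel before [-0.01 -0.02  5.78] q [ 29.   4. 105.  -0.  70. 114.] open 0.0312 ff 29.99990904238075 F [ 0.2 -1.1  0.6]
```

```bash
python3 -m jog '[{"claw":2,"travel":[0,0,2],"rotation":[0,0,0]},{"claw":2,"travel":[0,0,2],"rotation":[0,0,0]},{"claw":2,"travel":[0,0,1],"rotation":[0,0,0]},{"claw":2,"travel":[0,0,0.5],"rotation":[0,0,0]},{"claw":2,"travel":[0,0,0.25],"rotation":[0,0,0]},{"claw":2,"travel":[0,0,0],"rotation":[0,0,0]},{"claw":2,"travel":[0,0,0],"rotation":[0,0,0]},{"claw":2,"travel":[0,0,0],"rotation":[0,0,0]}]'
```

```text
time_s: 14.3
tool_pos: [0.438, 0.2999, 0.0073]
ee_rot: [[0.997, 0.082, 0.001], [0.082, -0.997, 0.0], [0.001, -0.0, -1.0]]
force: [-0.1, -0.4, 0.2]
opening: 0.0312
finger_force: 30.0
```

```bash
python3 -m jog '[{"claw":5.5,"travel":[0,0,0],"rotation":[0,0,0]},{"claw":5.5,"travel":[0,0,0],"rotation":[0,0,0]},{"claw":5.5,"travel":[0,0,0],"rotation":[0,0,0]},{"claw":5.5,"travel":[0,0,0],"rotation":[0,0,0]},{"claw":5.5,"travel":[0,0,-2],"rotation":[0,0,0]},{"claw":5.5,"travel":[0,0,-4],"rotation":[0,0,0]},{"claw":5.5,"travel":[0,0,-5],"rotation":[0,0,0]},{"claw":5.5,"travel":[0,0,0],"rotation":[0,0,0]}]'; python3 go.py 459 -3 -84.9 120
```

```text
time_s: 15.3
tool_pos: [0.4409, 0.3015, 0.1222]
ee_rot: [[0.997, 0.082, 0.008], [0.081, -0.997, 0.004], [0.008, -0.004, -1.0]]
force: [-0.4, 0.5, -0.3]
opening: 0.0552
finger_force: 0.0
t 15.3 p [0.4409 0.3015 0.1222] rot(tool deg) [-0.2 -0.5 -0.4] travel after rot cm [-0.9  30.49  0.22] travel before [-0.68 30.49  0.1 ] q [ 29.   1. 103.  -0.  76. 114.] open 0.0552 ff 0.0 F [-0.4  0.5 -0.3]
```

```bash
python3 -m jog '[{"claw":7.5,"travel":[-0.15,5.08,0],"rotation":[0,0,0]},{"claw":7.5,"travel":[-0.15,5.08,0],"rotation":[0,0,0]},{"claw":7.5,"travel":[-0.15,5.08,0],"rotation":[0,0,0]},{"claw":7.5,"travel":[-0.15,5.08,1],"rotation":[0,0,0]},{"claw":7.5,"travel":[-0.15,5.08,2],"rotation":[0,0,0]},{"claw":7.5,"travel":[-0.15,5.08,1],"rotation":[0,0,0]},{"claw":7.5,"travel":[0,0,0],"rotation":[0,0,0]},{"claw":7.5,"travel":[0,0,0],"rotation":[0,0,0]}]'; python3 go.py 459 -3 -84.9 4.5;  python3 - <<'E'
from h import *
c=cams.read_camera("scene");b=c["image"][120:300,240:510,::-1]
cv2.imwrite("pics/p3.png",cv2.resize(b,None,fx=2.9,fy=2.9,interpolation=2))
E
```

```text
time_s: 16.3
tool_pos: [0.4532, -0.0045, 0.0764]
ee_rot: [[0.997, 0.08, -0.001], [0.08, -0.997, 0.001], [-0.001, -0.001, -1.0]]
force: [-0.1, 1.2, 0.6]
opening: 0.0751
finger_force: 0.0
t 16.3 p [ 0.4532 -0.0045  0.0764] rot(tool deg) [-0.   0.1 -0.5] travel after rot cm [ 0.59 -0.09  7.19] travel before [ 0.6  -0.09  7.19] q [ -7.  -9. 117.   0.  72.  78.] open 0.0751 ff 0.0 F [-0.1  1.2  0.6]
```

View pics/p3.png

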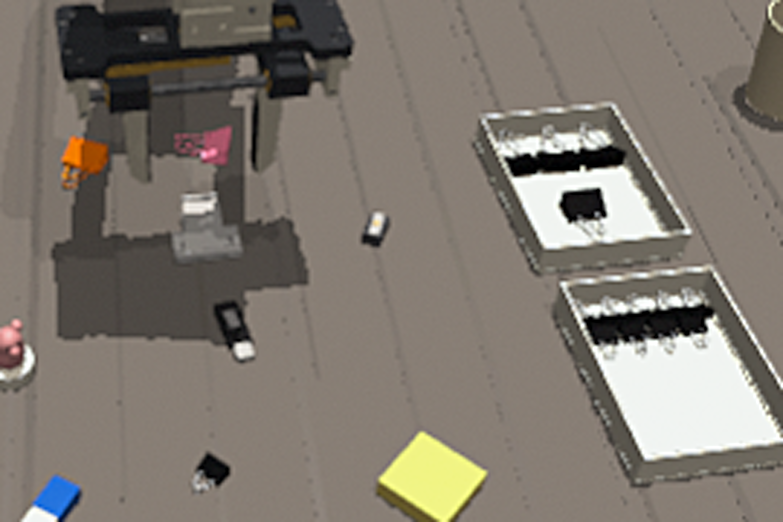

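The medium clip is flat in its bin (583,205), and the bulldog (205,230) lies between the fingers. Descend and grip.

```bash
python3 -m jog '[{"claw":7.5,"travel":[0.6,-0.1,2.3],"rotation":[0,0,0]},{"claw":7.5,"travel":[0,0,2.5],"rotation":[0,0,0]},{"claw":7.5,"travel":[0,0,1.5],"rotation":[0,0,0]},{"claw":7.5,"travel":[0,0,0.8],"rotation":[0,0,0]},{"claw":7.5,"travel":[0,0,0.1],"rotation":[0,0,0]},{"claw":7.5,"travel":[0,0,0],"rotation":[0,0,0]},{"claw":4,"travel":[0,0,0],"rotation":[0,0,0]},{"claw":4,"travel":[0,0,0],"rotation":[0,0,0]}]'
python3 -m jog '[{"claw":4,"travel":[0,0,0],"rotation":[0,0,0]},{"claw":4,"travel":[0,0,0],"rotation":[0,0,0]},{"claw":4,"travel":[0,0,0],"rotation":[0,0,0]},{"claw":4,"travel":[0,0,0],"rotation":[0,0,0]}]'
```

```text
time_s: 17.35
tool_pos: [0.4599, -0.0035, 0.0054]
ee_rot: [[0.997, 0.081, 0.001], [0.081, -0.997, -0.0], [0.001, 0.0, -1.0]]
force: [-0.2, 0.2, 0.3]
opening: 0.0596
finger_force: 0.0
time_s: 17.85
tool_pos: [0.4597, -0.0034, 0.0052]
ee_rot: [[0.997, 0.081, 0.0], [0.081, -0.997, -0.0], [0.0, 0.0, -1.0]]
force: [-1.1, -0.3, 3.7]
opening: 0.0491
finger_force: 30.0
```

```bash
python3 -m jog '[{"claw":4,"travel":[0,0,-1],"rotation":[0,0,0]},{"claw":4,"travel":[0,0,-3],"rotation":[0,0,0]},{"claw":4,"travel":[0,0,-4],"rotation":[0,0,0]},{"claw":4,"travel":[0,0,-4],"rotation":[0,0,0]},{"claw":4,"travel":[0,0,0],"rotation":[0,0,1.2]},{"claw":4,"travel":[0,0,0],"rotation":[0,0,0]}]'
python3 go.py 634.5 -313.5 -86.5 120
```

```text
time_s: 18.6
tool_pos: [0.4591, -0.0033, 0.1246]
ee_rot: [[0.998, 0.06, -0.0], [0.06, -0.998, 0.0], [-0.0, -0.0, -1.0]]
force: [-0.0, -0.2, -1.3]
opening: 0.0492
finger_force: 30.0
t 18.6 p [ 0.4591 -0.0033  0.1246] rot(tool deg) [-0.  0. -0.] travel after rot cm [15.61 32.03  0.46] travel before [15.63 32.02  0.45] q [ -7. -11. 113.   0.  78.  80.] open 0.0492 ff 29.9993696808815 F [-0.  -0.2 -1.3]
```

```bash
python3 -m jog '[{"claw":4,"travel":[2.23,4.57,0],"rotation":[0,0,0]},{"claw":4,"travel":[2.23,4.57,0],"rotation":[0,0,0]},{"claw":4,"travel":[2.23,4.57,0],"rotation":[0,0,0]},{"claw":4,"travel":[2.23,4.57,0],"rotation":[0,0,0]},{"claw":4,"travel":[2.23,4.57,0],"rotation":[0,0,0]},{"claw":4,"travel":[2.23,4.57,0],"rotation":[0,0,0]},{"claw":4,"travel":[2.23,4.57,0],"rotation":[0,0,0]},{"claw":4,"travel":[0,0,0],"rotation":[0,0,0]}]'
python3 -m jog '[{"claw":4,"travel":[0,0,2.5],"rotation":[0,0,0]},{"claw":4,"travel":[0,0,2.5],"rotation":[0,0,0]},{"claw":4,"travel":[0,0,0],"rotation":[0,0,0]},{"claw":4,"travel":[0,0,0],"rotation":[0,0,0]}]'
python3 go.py 634.5 -313.5 -86.5 8;  python3 - <<'E'
from h import *
c=cams.read_camera("scene");b=c["image"][150:330,90:330,::-1]
cv2.imwrite("pics/p4.png",cv2.resize(b,None,fx=3,fy=3,interpolation=2))
E
```

```text
time_s: 19.6
tool_pos: [0.6334, -0.3155, 0.1202]
ee_rot: [[0.998, 0.058, -0.005], [0.058, -0.998, 0.002], [-0.005, -0.003, -1.0]]
force: [0.3, 0.3, -0.6]
opening: 0.0492
finger_force: 30.0
time_s: 20.1
tool_pos: [0.6346, -0.3126, 0.0752]
ee_rot: [[0.998, 0.061, -0.0], [0.061, -0.998, 0.0], [-0.0, -0.0, -1.0]]
force: [-0.0, 0.6, -0.1]
opening: 0.0493
finger_force: 30.0
t 20.1 p [ 0.6346 -0.3126  0.0752] rot(tool deg) [-0.  0.  0.] travel after rot cm [-0.01  0.09  6.72] travel before [-0.01  0.09  6.72] q [-30.  29.  74.   0.  77.  56.] open 0.0493 ff 29.999080896377563 F [-0.   0.6 -0.1]
```

View pics/p4.png

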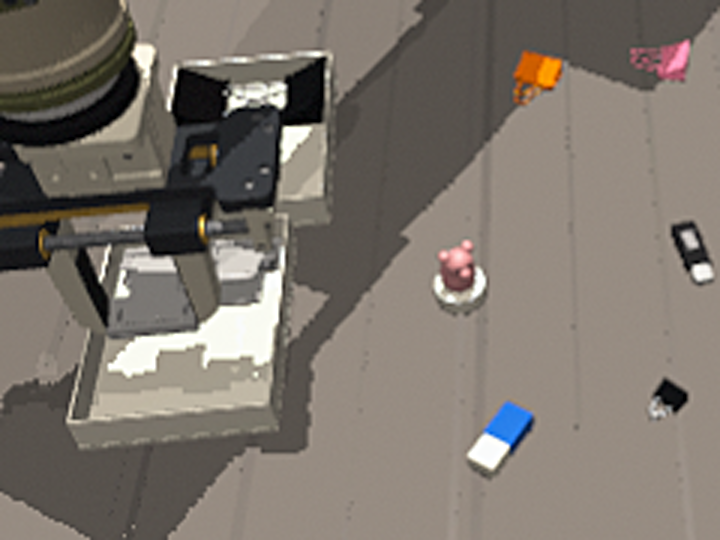

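The bulldog is held level over its bin (crop px 150,305). Lower and release.

```bash
python3 -m jog '[{"claw":4,"travel":[0,0.1,2.5],"rotation":[0,0,0]},{"claw":4,"travel":[0,0,2.2],"rotation":[0,0,0]},{"claw":4,"travel":[0,0,1.2],"rotation":[0,0,0]},{"claw":4,"travel":[0,0,0.6],"rotation":[0,0,0]},{"claw":4,"travel":[0,0,0.2],"rotation":[0,0,0]},{"claw":4,"travel":[0,0,0],"rotation":[0,0,0]},{"claw":4,"travel":[0,0,0],"rotation":[0,0,0]},{"claw":4,"travel":[0,0,0],"rotation":[0,0,0]}]'
```

```text
time_s: 21.15
tool_pos: [0.6351, -0.3144, 0.0085]
ee_rot: [[0.998, 0.061, 0.001], [0.061, -0.998, -0.0], [0.001, 0.0, -1.0]]
force: [-0.2, 0.5, -0.5]
opening: 0.0496
finger_force: 30.0
```

```bash
python3 -m jog '[{"claw":6.5,"travel":[0,0,0],"rotation":[0,0,0]},{"claw":6.5,"travel":[0,0,0],"rotation":[0,0,0]},{"claw":6.5,"travel":[0,0,0],"rotation":[0,0,0]},{"claw":6.5,"travel":[0,0,-2],"rotation":[0,0,0]},{"claw":6.5,"travel":[0,0,-4],"rotation":[0,0,0]},{"claw":6.5,"travel":[0,0,-5],"rotation":[0,0,0]},{"claw":6.5,"travel":[0,0,-2],"rotation":[0,0,0]},{"claw":5,"travel":[0,0,0],"rotation":[0,0,0]}]'; python3 go.py 661.5 -12.8 44.8 130; python3 go.py 661.5 -12.8 44.8 130 f
```

```text
time_s: 22.15
tool_pos: [0.6361, -0.315, 0.1411]
ee_rot: [[0.998, 0.061, 0.004], [0.061, -0.998, -0.002], [0.004, 0.003, -1.0]]
force: [0.2, 0.3, -0.2]
opening: 0.0591
finger_force: 0.0
t 22.15 p [ 0.6361 -0.315   0.1411] rot(tool deg) [ 0.  -0.3 48.7] travel after rot cm [-19.65 -23.1    1.11] travel before [  4.36 -30.01   1.04] q [-30.  27.  71.  -0.  83.  56.] open 0.0591 ff 0.0 F [ 0.2  0.3 -0.2]
t 22.15 p [ 0.6361 -0.315   0.1411] rot(tool deg) [ 3.000e-01  1.000e-01 -1.313e+02] travel after rot cm [19.65 23.1   1.11] travel before [  4.36 -30.01   1.04] q [-30.  27.  71.  -0.  83.  56.] open 0.0591 ff 0.0 F [ 0.2  0.3 -0.2]
```

```bash
python3 -m jog '[{"claw":5,"travel":[0.73,-5,0],"rotation":[0,0,0]},{"claw":5,"travel":[0.73,-5,0],"rotation":[0,0,0]},{"claw":5,"travel":[0.73,-5,0],"rotation":[0,0,0]},{"claw":5,"travel":[0.73,-5,0],"rotation":[0,0,0]},{"claw":5,"travel":[0.73,-5,0],"rotation":[0,0,0]},{"claw":5,"travel":[0.73,-5,0],"rotation":[0,0,0]},{"claw":5,"travel":[0,0,0],"rotation":[0,0,9.7]},{"claw":5,"travel":[0,0,0],"rotation":[0,0,9.7]}]'
python3 -m jog '[{"claw":5,"travel":[0,0,0],"rotation":[0,0,9.7]},{"claw":5,"travel":[0,0,2],"rotation":[0,0,9.7]},{"claw":5,"travel":[0,0,3],"rotation":[0,0,9.7]},{"claw":5,"travel":[0,0,1],"rotation":[0,0,0]},{"claw":5,"travel":[0,0,0],"rotation":[0,0,0]},{"claw":5,"travel":[0,0,0],"rotation":[0,0,0]}]'
python3 go.py 661.5 -12.8 44.8 4;  python3 - <<'E'
from h import *
c=cams.read_camera("scene");b=c["image"][180:320,90:350,::-1]
cv2.imwrite("pics/p5.png",cv2.resize(b,None,fx=3,fy=3,interpolation=2))
E
```

```text
time_s: 23.15
tool_pos: [0.6586, -0.0108, 0.1348]
ee_rot: [[0.961, -0.278, -0.005], [-0.278, -0.961, 0.0], [-0.004, 0.001, -1.0]]
force: [0.0, -0.2, -0.6]
opening: 0.0498
finger_force: 0.0
time_s: 23.9
tool_pos: [0.6609, -0.0122, 0.0789]
ee_rot: [[0.708, -0.706, 0.001], [-0.706, -0.708, -0.0], [0.001, -0.001, -1.0]]
force: [0.0, -0.3, 0.3]
opening: 0.0501
finger_force: 0.0
t 23.9 p [ 0.6609 -0.0122  0.0789] rot(tool deg) [-0.  -0.1  0.3] travel after rot cm [0.09 0.   7.49] travel before [0.08 0.01 7.49] q [ -5.  22.  83.  -0.  75. 129.] open 0.0501 ff 0.0 F [ 0.  -0.3  0.3]
```

View pics/p5.png

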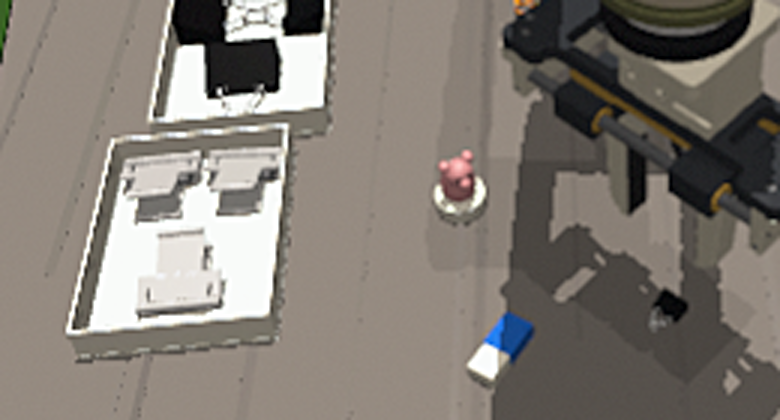

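The bulldog lies flat in its bin (180,275), and the small clip (668,305) is under the gripper. A second-view check before descending:

```bash
python3 - <<'E'
from h import *
c=cams.read_camera("scene");m=(c["image"].max(2)<45).astype(np.uint8)
print(rect(c,m,(303,272,325,292),.005),cast(c,[312.7,281.7],.005))
E
```

```text
(array([661. , -10.8]), 54.8, array([19.9, 15.4]), array([313.3, 281.4])) [[ 0.66155046 -0.01137192]]
```

Agrees within 2 mm. Descend and grip.

```bash
python3 -m jog '[{"claw":5,"travel":[0.05,0,2.5],"rotation":[0,0,0]},{"claw":5,"travel":[0,0,2.5],"rotation":[0,0,0]},{"claw":5,"travel":[0,0,1.6],"rotation":[0,0,0]},{"claw":5,"travel":[0,0,0.8],"rotation":[0,0,0]},{"claw":5,"travel":[0,0,0.15],"rotation":[0,0,0]},{"claw":5,"travel":[0,0,0],"rotation":[0,0,0]},{"claw":1,"travel":[0,0,0],"rotation":[0,0,0]},{"claw":1,"travel":[0,0,0],"rotation":[0,0,0]}]'
python3 -m jog '[{"claw":1,"travel":[0,0,0],"rotation":[0,0,0]},{"claw":1,"travel":[0,0,0],"rotation":[0,0,0]},{"claw":1,"travel":[0,0,0],"rotation":[0,0,0]},{"claw":1,"travel":[0,0,0],"rotation":[0,0,0]}]'
```

```text
time_s: 25.0
tool_pos: [0.6611, -0.0125, 0.0031]
ee_rot: [[0.707, -0.707, 0.001], [-0.707, -0.707, -0.0], [0.001, -0.001, -1.0]]
force: [0.9, -0.4, 0.0]
opening: 0.0344
finger_force: 0.0
time_s: 25.5
tool_pos: [0.6607, -0.0125, 0.0026]
ee_rot: [[0.707, -0.707, 0.0], [-0.707, -0.707, -0.0], [0.0, -0.0, -1.0]]
force: [-0.5, 0.1, 1.5]
opening: 0.0177
finger_force: 30.0
```

```bash
python3 -m jog '[{"claw":1,"travel":[0,0,-1],"rotation":[0,0,0]},{"claw":1,"travel":[0,0,-3],"rotation":[0,0,0]},{"claw":1,"travel":[0,0,-4],"rotation":[0,0,0]},{"claw":1,"travel":[0,0,-4],"rotation":[0,0,0]},{"claw":1,"travel":[0,0,0],"rotation":[0,0,-9.8]},{"claw":1,"travel":[0,0,0],"rotation":[0,0,-9.8]},{"claw":1,"travel":[0,0,0],"rotation":[0,0,-9.8]},{"claw":1,"travel":[0,0,0],"rotation":[0,0,-9.8]}]'
python3 -m jog '[{"claw":1,"travel":[0,0,0],"rotation":[0,0,-9.8]},{"claw":1,"travel":[0,0,0],"rotation":[0,0,0]}]'
python3 go.py 634 314.6 -86 110
```

```text
time_s: 26.5
tool_pos: [0.6607, -0.0124, 0.1232]
ee_rot: [[0.995, -0.096, 0.001], [-0.096, -0.995, -0.0], [0.001, -0.0, -1.0]]
force: [-0.2, 0.3, -0.5]
opening: 0.0179
finger_force: 30.0
time_s: 26.75
tool_pos: [0.6608, -0.0125, 0.123]
ee_rot: [[0.998, 0.068, 0.0], [0.068, -0.998, -0.0], [0.0, 0.0, -1.0]]
force: [0.3, 0.1, 0.3]
opening: 0.0177
finger_force: 30.0
t 26.75 p [ 0.6608 -0.0125  0.123 ] rot(tool deg) [ 0.  -0.  -0.1] travel after rot cm [ -0.39 -32.81   1.3 ] travel before [ -0.44 -32.81   1.3 ] q [-6. 20. 81.  0. 79. 81.] open 0.0177 ff 29.99872125685215 F [0.3 0.1 0.3]
```

```bash
python3 -m jog '[{"claw":1,"travel":[-0.06,-4.69,0],"rotation":[0,0,0]},{"claw":1,"travel":[-0.06,-4.69,0],"rotation":[0,0,0]},{"claw":1,"travel":[-0.06,-4.69,0],"rotation":[0,0,0]},{"claw":1,"travel":[-0.06,-4.69,0],"rotation":[0,0,0]},{"claw":1,"travel":[-0.06,-4.69,0],"rotation":[0,0,0]},{"claw":1,"travel":[-0.06,-4.69,0],"rotation":[0,0,0]},{"claw":1,"travel":[-0.06,-4.69,0],"rotation":[0,0,0]},{"claw":1,"travel":[0,0,0],"rotation":[0,0,0]}]'
python3 -m jog '[{"claw":1,"travel":[0,0,2.5],"rotation":[0,0,0]},{"claw":1,"travel":[0,0,2.5],"rotation":[0,0,0]},{"claw":1,"travel":[0,0,0],"rotation":[0,0,0]},{"claw":1,"travel":[0,0,0],"rotation":[0,0,0]}]'
python3 go.py 634 314.6 -86 5.4
```

```text
time_s: 27.75
tool_pos: [0.6326, 0.3185, 0.1227]
ee_rot: [[0.998, 0.069, 0.0], [0.069, -0.998, 0.001], [0.0, -0.001, -1.0]]
force: [0.5, -0.7, -0.0]
opening: 0.0179
finger_force: 30.0
time_s: 28.25
tool_pos: [0.6344, 0.3143, 0.0736]
ee_rot: [[0.998, 0.067, 0.001], [0.067, -0.998, 0.0], [0.001, -0.0, -1.0]]
force: [0.5, -0.6, 0.1]
opening: 0.018
finger_force: 30.0
t 28.25 p [0.6344 0.3143 0.0736] rot(tool deg) [-0.  -0.1 -0.1] travel after rot cm [-0.04 -0.03  6.82] travel before [-0.04 -0.03  6.82] q [ 22.  29.  74.  -0.  77. 108.] open 0.018 ff 30.000046156346798 F [ 0.5 -0.6  0.1]
```

```bash
python3 -m jog '[{"claw":1,"travel":[0,0,2.5],"rotation":[0,0,0]},{"claw":1,"travel":[0,0,2.2],"rotation":[0,0,0]},{"claw":1,"travel":[0,0,1.3],"rotation":[0,0,0]},{"claw":1,"travel":[0,0,0.6],"rotation":[0,0,0]},{"claw":1,"travel":[0,0,0.2],"rotation":[0,0,0]},{"claw":1,"travel":[0,0,0],"rotation":[0,0,0]},{"claw":1,"travel":[0,0,0],"rotation":[0,0,0]},{"claw":1,"travel":[0,0,0],"rotation":[0,0,0]}]'
```

```text
time_s: 29.25
tool_pos: [0.6342, 0.315, 0.0051]
ee_rot: [[0.998, 0.069, 0.001], [0.069, -0.998, 0.001], [0.001, -0.0, -1.0]]
force: [0.4, 0.8, 3.0]
opening: 0.0178
finger_force: 30.0
```

On the floor. Release, rise, move aside and look.

```bash
python3 -m jog '[{"claw":4,"travel":[0,0,0],"rotation":[0,0,0]},{"claw":4,"travel":[0,0,0],"rotation":[0,0,0]},{"claw":4,"travel":[0,0,0],"rotation":[0,0,0]},{"claw":4,"travel":[0,0,-2],"rotation":[0,0,0]},{"claw":4,"travel":[0,0,-4],"rotation":[0,0,0]},{"claw":4,"travel":[0,0,-5],"rotation":[0,0,0]},{"claw":4,"travel":[0,0,-5],"rotation":[0,0,0]},{"claw":4,"travel":[-3,4,0],"rotation":[0,0,0]}]'
python3 -m jog '[{"claw":4,"travel":[-3,5,0],"rotation":[0,0,0]},{"claw":4,"travel":[-3,5,0],"rotation":[0,0,0]},{"claw":4,"travel":[-3,5,0],"rotation":[0,0,0]},{"claw":4,"travel":[-3,5,0],"rotation":[0,0,0]},{"claw":4,"travel":[0,0,0],"rotation":[0,0,0]},{"claw":4,"travel":[0,0,0],"rotation":[0,0,0]}]'
python3 - <<'E'
from h import *
c=cams.read_camera("scene");b=c["image"][140:310,90:530,::-1]
cv2.imwrite("pics/p6.png",cv2.resize(b,None,fx=1.8,fy=1.8,interpolation=2))
E
```

```text
time_s: 30.25
tool_pos: [0.6113, 0.2758, 0.1738]
ee_rot: [[0.997, 0.072, 0.014], [0.071, -0.997, 0.005], [0.014, -0.004, -1.0]]
force: [0.6, -1.7, 0.5]
opening: 0.0398
finger_force: 0.0
time_s: 31.0
tool_pos: [0.5015, 0.0651, 0.166]
ee_rot: [[0.998, 0.068, 0.003], [0.068, -0.998, 0.001], [0.003, -0.0, -1.0]]
force: [0.4, 0.8, 1.0]
opening: 0.0398
finger_force: 0.0
```

View pics/p6.png

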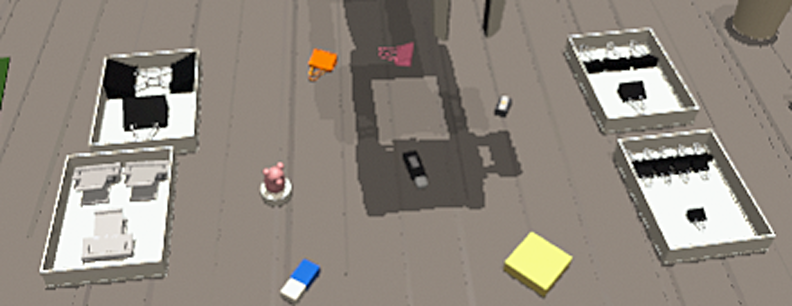

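All four clips lie flat in the right bins: large (145,112), bulldog (107,240), medium (632,92) and small (697,215). The figurine (275,180) still stands where it was.

```bash
python3 -c "
from bench import bot
print(bot.job_done())"
```

```text
the job is handed in; nothing more can be done
None
```

I put all four clips flat in the bins of their own kind, left the figurine where it stood, and handed the job in at about 31 s; no verdict came back.

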